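Roll the dowel rail onto its pencil line

ROBOT

A 6-joint arm with a two-finger parallel gripper is mounted at the origin on the work surface. World frame = base frame: x ahead of the robot, y to its left, z up, the work surface at z = 0. Lengths are in m, angles in rad, forces in N, time in s.
With the tool pointing down it reaches from about 0.35 to 0.975 m from the base axis. Payload 4.9 kg.
Tool frame: the origin (TCP) lies at the very end of the fingers, on their centre line; the grasp point (between the pads) lies 19 mm behind it; x points along the fingers, y is the direction in which the jaws open and shut, and the axes are right-handed (so a half turn about x gives the same grasp; the last joint's range is limited). The gripper opens to 85 mm and grips with 20 to 120 N. Pads are 22 mm wide; open, the fingers measure 114 mm over their backs; the gripper's body (76 mm by 85 mm) begins 54 mm behind the grasp point. The pads swing forward as they close: fully open they stand 13 mm farther back than shut.
Start: joints at [-1.321, 0.053, 1.613, -0, 1.476, -0.119], TCP at [0.225, -0.583, 0.21] pointing down, gripper open.
Joint ranges: [-3.01, 3.01], [-1.01, 2.22], [0.06, 2.58], [-1.02, 4.17], [0.09, 2.62], [-3.14, 3.14]. Speed limits (rad/s): [2.57, 2.57, 3.14, 3.14, 3.14, 3.14].

INTERFACE

Orientations are given as a rotation vector (axis times angle).
In Python, from station import ctrl gives the robot as it stands. The module is installed in compiled form; this text tells all that it offers.
- The arm moves only by the shell command python3 -m handwheel 'ROWS' [FORCE]. ROWS is JSON, one flat list of numbers, 7 for each row, row after row: the opening, from 0 (shut) to 1 (fully open), then the shift along the tool's x, y, z in m, then the turn, a rotation vector about the tool's x, y, z in degrees. A call has 1 to 12 rows; each row is the pose to reach, as a shift and turn from the pose commanded when the call began, along the tool's axes at that moment; what a row does not reach only later rows make up. A row lasts 1/12 s, in which the tool goes at most 41.7 mm and 7.16 degrees, less where a joint would pass 70% of its speed; a pose out of reach is approached as far as the arm can. A call with a gripper value outside its range is refused whole. The fingers move at their own pace and stop on an object; FORCE is the grip in N (left out, the last holds). Time passes only in rows, so rows that repeat a pose let the fingers close. It gives the time, the measured TCP pose, the force and the opening at its end, in the units of the state.
- ctrl.get_obs(): the state, without advancing time (a new reading comes with each control period).
- ctrl.get_image(name): name is "scene" or "top" or "wrist"; returns (picture, depth): 400x640x3 uint8, blue, green, red; 400x640 float32, m along the optical axis (not along the pixel's ray), 0 where there is no reading.
- ctrl.camera_params(name): a dict with "fov_y" (degrees; the focal length in pixels is half the picture's height over the tangent of half this angle, whatever the lens; pixels are square), "cx", "cy" (the principal point, pixels), "dist_coeffs" ([k1, k2, p1, p2, k3] as OpenCV has them; the pictures are not rectified), "R" (3x3) and "t" (3): a world point X has camera coordinates R X + t; the wrist camera has in their place "hand_eye" (4x4, takes a point from camera to tool coordinates, whose origin is the TCP and whose axes are the tool frame's). Camera axes: x right, y down, z forward; pixel columns grow to the right and rows downward; lengths in m; the calibration is good to about 2 mm. A picture is of the moment at which its call begins: read the wrist's pose just before it. camera_params takes no time and is no camera call.
- ctrl.finish_job(): hands the job in, once; it reports no verdict.
The state is a dict: "t": time; "q": joint angles; "dq": joint speeds; "effort": joint torques, N m; "tool_pos": TCP position; "tool_rot": TCP orientation; "contact_force": force on the tool from outside, world axes, zero at the start; "wrist_torque": the same for the moment, N m; "opening": finger opening in m.
Only numpy, scipy, OpenCV 4.12 (cv2) and the standard library are available. Lean on these libraries where they do the work, as an engineer would, in place of code of your own. Each camera call takes 0.05 s, during which the arm holds its last target.

TASK

The round wooden dowel lying on the plywood door panel is to be glued on as the door's rail: with your fingertips on top of it, roll it sideways across the panel onto the pencil line, so that it lies centred over the line and along it, and leave it lying there at rest. Touch only its upper half: do not pinch it, pick it up or shove it from low down, and leave the glue bottle, the wood offcut and the pencil pot where they stand.

Things in the scene. Friction and masses are not known exactly. Their poses are not given: they have to be found in the camera images.
- dowel_center (a point): Centre of the loose dowel: plain wooden rod, 36 mm diameter, 140 mm long, about 0.1 kg, lying on the panel: this point is 30 mm, its top 48 mm above the table. x runs along it; y and z turn with it as it rolls (z up at the start). It starts 35 to 75 mm to either side of the line, roughly parallel. It rolls half as far as a fingertip moving over its top without slip, and soon stops when let go.
- line: Straight dark pencil line, 180 mm long, 3 mm wide, drawn on the panel's top, 12 mm above the table. Origin: the middle of the line. x runs along the line, y across it (the way to roll), z up.
- panel: Fixed plywood panel, 200 mm (its x) by 300 mm (its y) by 12 mm thick, with a batten 16 mm wide standing 10 mm above the panel's top along each of its two ends at y = +-142 mm. Origin: centre of its underside, on the table; z up. The line runs along its x.
- glue: Bystander: white glue bottle, 52 mm in diameter, 140 mm tall, standing on the table, its axis about 100 mm beyond the panel's +y end. Origin: centre of its underside.
- offcut: Bystander: dark wood offcut, 90 x 45 x 32 mm, lying on the table, its centre about 65 mm beyond the panel's -y end. Origin: centre of its underside.
- potpencils: Bystander: steel pot, 68 mm in diameter, 85 mm tall, pencils in it reaching 135 mm high, standing on the table beyond the panel's -y end. Origin: centre of its underside.
Mind the look-alikes: they are no part of the job. What is meant by the part that bears dowel_center is not orange, purple or yellow, and is the larger of those in its own colour.

How it is judged:
On the way:
1. the dowel has been rolled: turned more than 60 degrees about its axis (angle between dowel_center's own z axis and vertical above 1.05 rad), for 0.02 s.
At the end, for the whole second after the job is handed in: The dowel lies at rest flat on the panel, its centre within 7 mm of the line sideways and within 30 mm of the line's middle lengthways, its axis within 0.12 rad (7 degrees) of the line (y of dowel_center in the frame of line between -0.007 and 0.007 m and x of dowel_center in the frame of line between -0.03 and 0.03 m and z of dowel_center in the frame of line between 0.014 and 0.022 m and angle between the x axis of dowel_center and the x axis of line, either way round below 0.12 rad and linear speed of dowel below 0.01 m/s); the robot touches nothing.
It fails at once if the dowel is lifted off the panel (centre raised more than 12 mm) (height (world z) of dowel_center above 0.042 m).
It fails at once if the fingers press on the dowel while reaching well below its middle height (pinching it or shoving it from low down; grasp point lower than 45 mm above the table) (contact force between the fingers and dowel above 0.3 N and height (world z) of the grasp point below 0.045 m).
It fails at once if the glue bottle is moved more than 25 mm (distance of glue from where it was at the start of the episode above 0.025 m).
It fails at once if the offcut is moved more than 25 mm (distance of offcut from where it was at the start of the episode above 0.025 m).
It fails at once if the pencil pot is moved more than 25 mm (distance of potpencils from where it was at the start of the episode above 0.025 m).
It also fails if it takes over 51 s, if anything falls off the work surface, if the arm or the gripper's body presses on something with over 40 N, if the wrist force passes 120 N, or if a joint passes its speed limit or range.

## Working session

There is one attempt and no reset: what is moved stays moved. The work goes in short steps, Python scripts to look and compute and a shell command to move; the robot and the scene stay as the last step left them, time stands still between calls to the robot, and variables do not carry over. Pictures are saved under pics/ and viewed, and the job is handed in when it is done.

```bash
mkdir -p pics
python3 - <<'E'
from station import ctrl
import cv2
o=ctrl.get_obs(); print(o['t'],o['tool_pos'],o['tool_rot'],o['opening'],o['contact_force'])
for n in ('scene','top'):
    p,d=ctrl.get_image(n); cv2.imwrite(f'pics/{n}0.png',p)
    c=ctrl.camera_params(n); print(n,c)
E
```

```text
0.0 [ 0.22513657 -0.58230837  0.20895521] [ 2.02075706  0.37909845 -2.0210877 ] 0.08544471851866685 [0.05762285 0.14903807 0.44863422]
scene {'fov_y': 55.70678687063733, 'cx': 314.2041735211497, 'cy': 202.46071368428653, 'dist_coeffs': array([0.02100269, 0.        , 0.        , 0.        , 0.        ]), 'R': array([[-0.35615937,  0.9344144 , -0.00449782],
       [ 0.67952712,  0.25569707, -0.68764955],
       [-0.64139956, -0.24796922, -0.72602883]]), 't': array([ 0.16150821, -0.35265354,  1.34825152])}
top {'fov_y': 46.753536895738776, 'cx': 320.4671358715727, 'cy': 204.2094242207547, 'dist_coeffs': array([-0.05078417,  0.        ,  0.        ,  0.        ,  0.        ]), 'R': array([[ 2.17717174e-02, -9.99756760e-01,  3.52326312e-03],
       [-9.86941258e-01, -2.20549553e-02, -1.59563567e-01],
       [ 1.59602460e-01, -3.28083768e-06, -9.87181369e-01]]), 't': array([0.03092277, 0.57897085, 0.90017194])}
```

View pics/scene0.png

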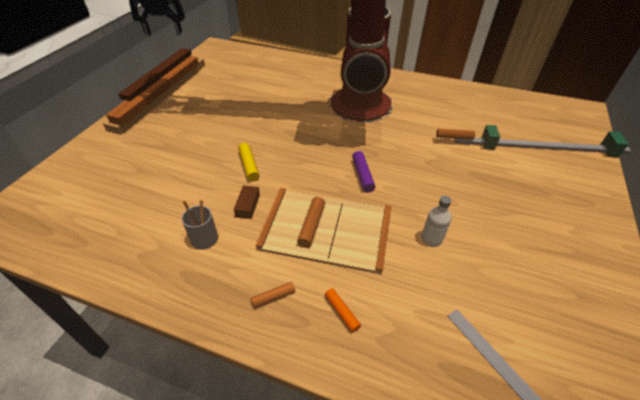

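View pics/top0.png

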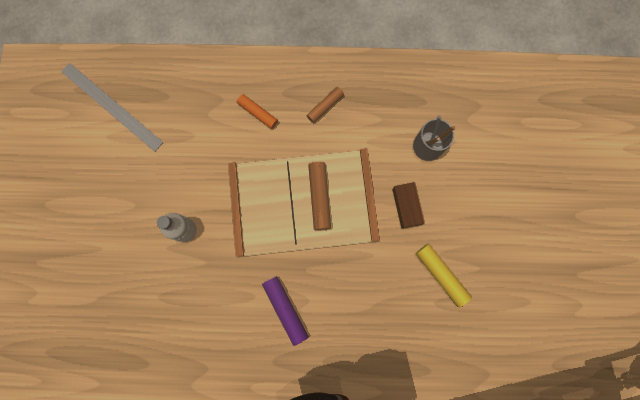

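Candidates in the top view: the large brown rod on the panel (319,196), a small brown rod (325,105), and orange (257,111), purple (285,311) and yellow (444,275) rods. By the description it is the large brown one on the panel. I'll check that in a crop and measure it.

```bash
cat > h.py <<'E'
import numpy as np, cv2
from station import ctrl
def K(c):
    f=200/np.tan(np.radians(c['fov_y']/2)); return np.array([[f,0,c['cx']],[0,f,c['cy']],[0,0,1.]])
def cast(c,pts,z):
    n=cv2.undistortPoints(np.array(pts,float).reshape(-1,1,2),K(c),c['dist_coeffs']).reshape(-1,2)
    d=np.c_[n,np.ones(len(n))]@c['R']; o=-c['R'].T@c['t']
    return o+d*((z-o[2])/d[:,2])[:,None]
def proj(c,X):
    return cv2.projectPoints(np.array(X,float),cv2.Rodrigues(c['R'])[0],c['t'],K(c),c['dist_coeffs'])[0].reshape(-1,2)
def axis(P):
    P=P[:,:2];m=P.mean(0);u=np.linalg.svd(P-m,full_matrices=False)[2][0]
    if u[0]<0:u=-u
    q=(P-m)@u; w=(P-m)@[-u[1],u[0]]
    mid=m+u*(q.max()+q.min())/2
    return mid,np.arctan2(u[1],u[0]),np.ptp(q),np.ptp(w)
E
python3 - <<'E'
from h import *
c=ctrl.camera_params('top'); p=cv2.imread('pics/top0.png')
crop=p[140:265,220:390]; cv2.imwrite('pics/crop0.png',cv2.resize(crop,None,fx=4,fy=4,interpolation=cv2.INTER_NEAREST))
hsv=cv2.cvtColor(p,cv2.COLOR_BGR2HSV)
for q in [(196,319),(105,325),(111,257),(200,270),(190,291),(200,372),(240,250)]: print(q,hsv[q])
E
```

```text
(196, 319) [ 12 150 148]
(105, 325) [ 12 152 156]
(111, 257) [ 13 187 190]
(200, 270) [ 21  94 190]
(190, 291) [ 17 102 155]
(200, 372) [ 12 156 155]
(240, 250) [ 22  92 189]
```

View pics/crop0.png

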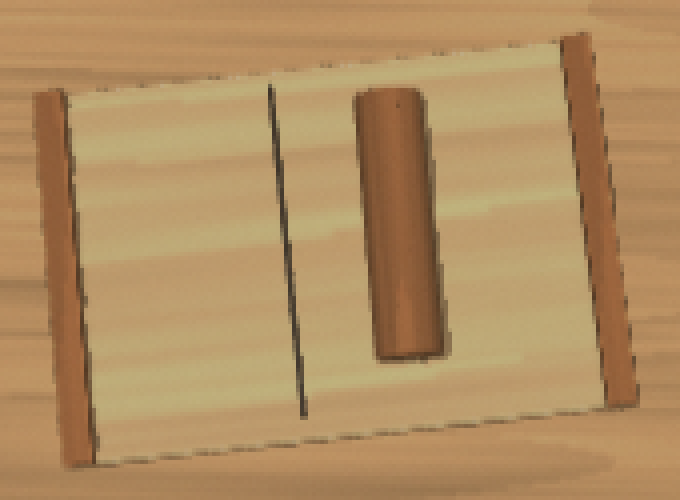

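The crop confirms the large brown rod, running from (315,162) to (325,229), with the pencil line from (288,161) to (296,244).

```bash
cat >> h.py <<'E'
def meas(name='top',tag=None,box=None,p=None):
    c=ctrl.camera_params(name)
    if p is None: p,d=ctrl.get_image(name)
    if tag: cv2.imwrite(f'pics/{tag}.png',p)
    return c,p
def dowel_top(c,p,x0=262,x1=355,y0=152,y1=245):
    hsv=cv2.cvtColor(p,cv2.COLOR_BGR2HSV)
    m=np.zeros(p.shape[:2],np.uint8); m[y0:y1,x0:x1]=((hsv[...,0]<16)&(hsv[...,1]>120)&(hsv[...,2]>60))[y0:y1,x0:x1]*255
    m=cv2.morphologyEx(m,cv2.MORPH_OPEN,np.ones((5,5)))
    k=max(cv2.findContours(m,cv2.RETR_EXTERNAL,cv2.CHAIN_APPROX_NONE)[0],key=cv2.contourArea)
    mm=np.zeros_like(m); cv2.drawContours(mm,[k],-1,255,-1)
    ys,xs=np.nonzero(mm)
    return axis(cast(c,np.c_[xs,ys],0.030))
def line_top(c,p):
    g=cv2.cvtColor(p,cv2.COLOR_BGR2GRAY); pts=[];
    ys,xs=np.nonzero(g[155:248,280:303]<100); return axis(cast(c,np.c_[xs+280,ys+155],0.012))
def rel(dm,lm):
    u=np.array([np.cos(lm[1]),np.sin(lm[1])]); v=np.array([-u[1],u[0]]); d=dm[0]-lm[0]
    return d@u,d@v,dm[1]-lm[1]
E
python3 - <<'E'
from h import *
from scipy.spatial.transform import Rotation as R
c=ctrl.camera_params('top'); p=cv2.imread('pics/top0.png')
l=line_top(c,p); d=dowel_top(c,p); print('line',l);print('dowel',d);print('rel',rel(d,l))
o=ctrl.get_obs(); print(R.from_rotvec(o['tool_rot']).as_matrix().round(3))
# scene check
c=ctrl.camera_params('scene')
for z,P in((.012,l),(.048,d)):
    u=np.array([np.cos(P[1]),np.sin(P[1])]); print(proj(c,[[*(P[0]+s*u),z] for s in(-.07,.07)]).round(1))
E
```

```text
line (array([0.5883172 , 0.10579905]), np.float64(0.13314324877580164), np.float64(0.1777953784980404), np.float64(0.0038338834477992263))
dowel (array([0.60056448, 0.04703507]), np.float64(0.10783498451339914), np.float64(0.14314015406079197), np.float64(0.03545736201342026))
rel (np.float64(0.004337959638745055), np.float64(-0.059869727271717445), np.float64(-0.0253082642624025))
[[-0.     0.361 -0.933]
 [ 0.002 -0.933 -0.361]
 [-1.    -0.002 -0.   ]]
[[339.9 208.8]
 [329.  251.6]]
[[317.8 196.7]
 [302.7 238.9]]
```

```bash
cat >> h.py <<'E'
from scipy.spatial.transform import Rotation as Ro
L=(np.array([0.5883,0.1058]),0.1331)
def delta(x,y,z,yaw=0.1331):
    o=ctrl.get_obs(); R0=Ro.from_rotvec(o['tool_rot']).as_matrix()
    ty=np.array([np.cos(yaw),np.sin(yaw),0]); tx=np.array([0,0,-1.]); R1=np.c_[tx,ty,np.cross(tx,ty)]
    print('shift mm',(R0.T@(np.array([x,y,z])-o['tool_pos'])*1e3).round(1),'turn deg',np.degrees(Ro.from_matrix(R0.T@R1).as_rotvec()).round(2),'F',o['contact_force'].round(2),o['t'])
def linexy(x,y):
    u=np.array([np.cos(L[1]),np.sin(L[1])]); return L[0]+x*u+y*np.array([-u[1],u[0]])
E
python3 - <<'E'
from h import *
x,y=linexy(.004,-.068);print(x,y);delta(x,y,.2)
E
```

```text
0.6012887213101873 0.03893227147026536
shift mm [  10.  -443.9 -574.8] turn deg [-76.49  -0.09   0.08] F [0.86 0.11 0.88] 0.1
```

```bash
python3 -m handwheel '[0.6,0,-222,0,0,0,0]' 2>/dev/null | head -0; python3 -m handwheel '[0.6,0,-0.04,-0.05,-7,0,0, 0.6,0,-0.08,-0.1,-14,0,0, 0.6,0,-0.12,-0.15,-21,0,0, 0.6,0,-0.16,-0.2,-28,0,0, 0.6,0,-0.2,-0.25,-35,0,0, 0.6,0,-0.24,-0.3,-42,0,0, 0.6,0,-0.28,-0.35,-49,0,0, 0.6,0,-0.32,-0.4,-56,0,0, 0.6,0,-0.36,-0.45,-63,0,0, 0.6,0,-0.4,-0.5,-70,0,0, 0.6,0,-0.42,-0.55,-76.5,0,0, 0.6,0,-0.444,-0.575,-76.5,0,0]'
python3 - <<'E'
from h import *
x,y=linexy(.004,-.068);delta(x,y,.09)
E
```

```text
t: 1.18
tool_pos: [0.4657, -0.1119, 0.21]
tool_rot: [1.108, 1.271, -1.108]
contact_force: [0.7, -0.8, -0.3]
opening: 0.0509
shift mm [ 120.   154.9 -131. ] turn deg [ 0.23  0.01 -0.01] F [ 0.73 -0.79 -0.3 ] 1.1833
```

A stray malformed row (a -222 m shift) got sent ahead of that move. It was clamped to one row's travel in free air and did no harm. Next is the approach to hover.

```bash
python3 -m handwheel '[0.6,0,0.04,-0.03,0,0,0, 0.6,0,0.07,-0.055,0,0,0, 0.6,0,0.1,-0.08,0,0,0, 0.6,0,0.13,-0.11,0,0,0, 0.6,0.03,0.155,-0.131,0,0,0, 0.6,0.06,0.155,-0.131,0,0,0, 0.6,0.09,0.155,-0.131,0,0,0, 0.6,0.12,0.155,-0.131,0,0,0, 0.6,0.12,0.155,-0.131,0,0,0, 0.6,0.12,0.155,-0.131,0,0,0]'
python3 - <<'E'
from h import *
x,y=linexy(.004,-.068);delta(x,y,.065)
for n in('wrist','scene'):
    p,d=ctrl.get_image(n); cv2.imwrite(f'pics/{n}1.png',p)
E
```

```text
t: 2.02
tool_pos: [0.5995, 0.0365, 0.0878]
tool_rot: [1.108, 1.274, -1.114]
contact_force: [0.1, 0.5, 1.5]
opening: 0.051
shift mm [22.8  2.3 -2.1] turn deg [ 0.01 -0.06  0.31] F [0.1  0.49 1.5 ] 2.0167
```

View pics/wrist1.png

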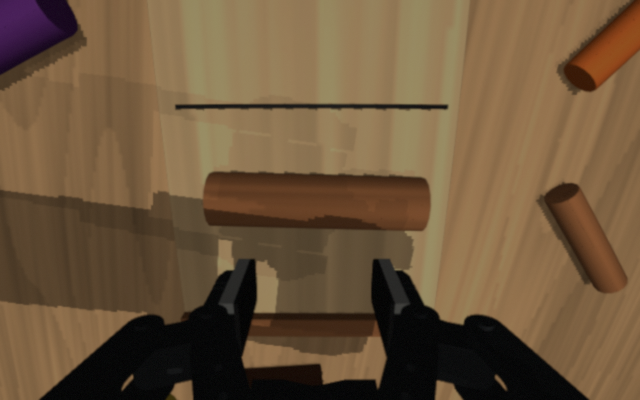

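View pics/scene1.png

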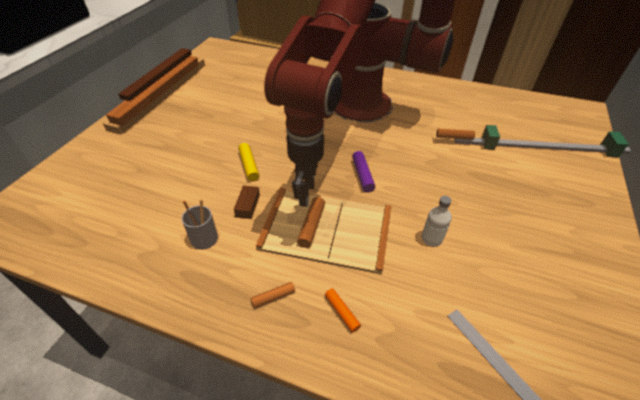

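The wrist view shows the dowel at (205–430, 172–230), the line at row 106, and both fingertips behind the dowel within its length. I'll cross-check the positions from this view.

```bash
cat >> h.py <<'E'
def wcam():
    c=dict(ctrl.camera_params('wrist')); o=ctrl.get_obs(); R0=Ro.from_rotvec(o['tool_rot']).as_matrix()
    T=np.eye(4);T[:3,:3]=R0;T[:3,3]=o['tool_pos']; W=T@c['hand_eye']; c['R']=W[:3,:3].T; c['t']=-W[:3,:3].T@W[:3,3]; return c
def wmeas(tag,drow,lrow,dcol=(190,445),lcol=(170,455)):
    c=wcam(); p,_=ctrl.get_image('wrist'); cv2.imwrite(f'pics/{tag}.png',p)
    wm(c,p,drow,lrow,dcol,lcol)
def wm(c,p,drow,lrow,dcol=(190,445),lcol=(170,455)):
    hsv=cv2.cvtColor(p,cv2.COLOR_BGR2HSV); g=hsv[...,2]
    ys,xs=np.nonzero(((hsv[...,0]<15)&(hsv[...,1]>115)&(g>30))[drow[0]:drow[1],dcol[0]:dcol[1]])
    ys+=drow[0];xs+=dcol[0]; print('px',xs.min(),xs.max(),ys.min(),ys.max())
    d=axis(cast(c,np.c_[xs,ys],.03)); print('dowel',d)
    if lrow:
        ys,xs=np.nonzero(g[lrow[0]:lrow[1],lcol[0]:lcol[1]]<60)
        l=axis(cast(c,np.c_[xs+lcol[0],ys+lrow[0]],.012)); print('line',l,'rel',rel(d,l))
E
python3 - <<'E'
from h import *
c=wcam(); p=cv2.imread('pics/wrist1.png'); wm(c,p,(165,236),(98,114))
print('cam',-c['R'].T@c['t'])
E
```

```text
px 203 429 172 230
dowel (array([0.60347314, 0.04276892]), np.float64(0.10284453806916433), np.float64(0.15401325618851686), np.float64(0.03814983808335638))
line (array([0.59176183, 0.10326845]), np.float64(0.13068038260285433), np.float64(0.18255353214542047), np.float64(0.0024680984778946294)) rel (np.float64(0.003727837100621079), np.float64(-0.0615097685967214), np.float64(-0.027835844533690007))
cam [0.59161082 0.11275864 0.25666421]
```

```bash
python3 -m handwheel '[0.6,0.015,0.002,-0.003,0,0,0, 0.6,0.03,0.002,-0.003,0,0,0, 0.6,0.036,0.002,-0.003,0,0,0, 0.6,0.036,0.002,-0.003,0,0,0, 0.6,0.036,0.002,-0.003,0,0,0, 0.6,0.036,0.002,-0.003,0,0,0]'; python3 -m handwheel '[0.6,0.002,0,0,0,0,0,0.6,0.002,0,0,0,0,0]';python3 -m handwheel '[0.6,0.002,0,0,0,0,0,0.6,0.002,0,0,0,0,0]'
```

```text
t: 2.62
tool_pos: [0.6043, 0.0394, 0.0562]
tool_rot: [1.112, 1.267, -1.109]
contact_force: [0.3, 0.3, -0.0]
opening: 0.0517
t: 2.78
tool_pos: [0.6036, 0.0395, 0.053]
tool_rot: [1.111, 1.268, -1.11]
contact_force: [-0.8, 0.3, -1.1]
opening: 0.051
t: 2.95
tool_pos: [0.6029, 0.0396, 0.05]
tool_rot: [1.11, 1.269, -1.111]
contact_force: [-0.8, -0.9, -0.4]
opening: 0.0511
```

```bash
for i in 1 2 3; do :; done; python3 -m handwheel '[0.6,0.002,0,0,0,0,0,0.6,0.002,0,0,0,0,0,0.6,0.002,0,0,0,0,0]';python3 -m handwheel '[0.6,0.002,0,0,0,0,0,0.6,0.002,0,0,0,0,0,0.6,0.002,0,0,0,0,0]'
```

```text
t: 3.2
tool_pos: [0.6028, 0.0396, 0.0479]
tool_rot: [1.11, 1.27, -1.111]
contact_force: [-0.0, -0.3, -0.1]
opening: 0.0512
t: 3.45
tool_pos: [0.6029, 0.0396, 0.046]
tool_rot: [1.11, 1.27, -1.111]
contact_force: [0.8, 0.0, 0.2]
opening: 0.0511
```

```bash
python3 -m handwheel '[0.6,0.002,0,0,0,0,0,0.6,0.002,0,0,0,0,0,0.6,0.002,0,0,0,0,0]';python3 -m handwheel '[0.6,0.001,0,0,0,0,0,0.6,0.001,0,0,0,0,0,0.6,0.001,0,0,0,0,0]';python3 -m handwheel '[0.6,0.001,0,0,0,0,0,0.6,0.001,0,0,0,0,0,0.6,0.001,0,0,0,0,0]'
```

```text
t: 3.7
tool_pos: [0.6029, 0.0396, 0.044]
tool_rot: [1.11, 1.27, -1.111]
contact_force: [-0.1, 0.1, 0.7]
opening: 0.0511
t: 3.95
tool_pos: [0.603, 0.0396, 0.0431]
tool_rot: [1.11, 1.269, -1.111]
contact_force: [-0.0, 0.1, 0.5]
opening: 0.0512
t: 4.2
tool_pos: [0.603, 0.0396, 0.0421]
tool_rot: [1.111, 1.269, -1.111]
contact_force: [-0.5, -0.5, -0.3]
opening: 0.0513
```

Run:
```python
from h import *
wmeas('wrist2',(100,400),None,(100,540))
p,d=ctrl.get_image('top'); cv2.imwrite('pics/top2.png',cv2.resize(p[140:265,220:390],None,fx=4,fy=4))
```

```text
px 105 537 195 394
dowel (array([0.62164469, 0.02807132]), np.float64(-0.057924569178315295), np.float64(0.26739857433000436), np.float64(0.1628048179367817))
```

View pics/wrist2.png

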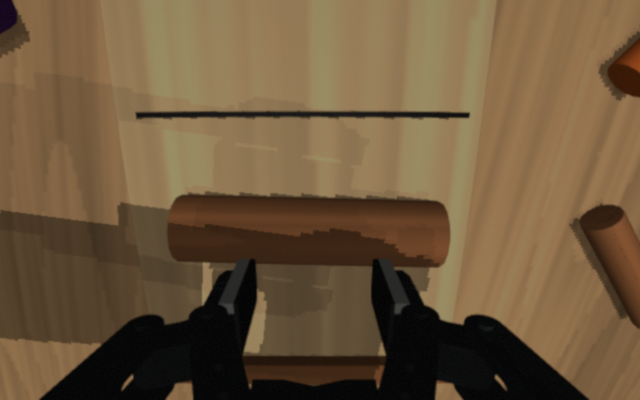

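Run:
```python
from h import *
c=wcam(); u=np.array([np.cos(L[1]),np.sin(L[1])]);v=np.array([-u[1],u[0]])
for z in(.044,.048,.052):
  print(z,[((q[:2]-L[0])@u,(q[:2]-L[0])@v) for q in cast(c,[(250,262),(374,262),(232,315)],z)])
p=cv2.imread('pics/wrist2.png'); wm(c,p,(192,268),(108,122),(150,460),(120,485))
T=Ro.from_rotvec(ctrl.get_obs()['tool_rot']).as_matrix();print(T[:,0],ctrl.camera_params('wrist')['hand_eye'].round(3))
```

```text
0.044 [(np.float64(-0.027325881721402347), np.float64(-0.07356188501359874)), (np.float64(0.03623276001800661), np.float64(-0.07364627566905163)), (np.float64(-0.03909075453983428), np.float64(-0.1056296467675703))]
0.048 [(np.float64(-0.026519500350771698), np.float64(-0.07151249141486757)), (np.float64(0.0354752533774623), np.float64(-0.07159480560155543)), (np.float64(-0.037994893358902264), np.float64(-0.10279121194989894))]
0.052 [(np.float64(-0.025713118980141163), np.float64(-0.06946309781613638)), (np.float64(0.034717746736918104), np.float64(-0.06954333553405925)), (np.float64(-0.03689903217797025), np.float64(-0.09995277713222757))]
px 167 449 195 266
dowel (array([0.5990462 , 0.04451038]), np.float64(0.10826804901588484), np.float64(0.15429483520757678), np.float64(0.03919137458583473))
line (array([0.58755327, 0.10394478]), np.float64(0.13094863801890702), np.float64(0.1802185716115562), np.float64(0.0026423206575632904)) rel (np.float64(0.0036339047930214535), np.float64(-0.060426231253531006), np.float64(-0.02268058900302218))
[-4.08028897e-05 -1.71010767e-05 -9.99999999e-01] [[ 0.    -0.307  0.952 -0.164]
 [ 1.    -0.001 -0.    -0.   ]
 [ 0.002  0.952  0.307 -0.077]
 [ 0.     0.     0.     1.   ]]
```

View pics/top2.png

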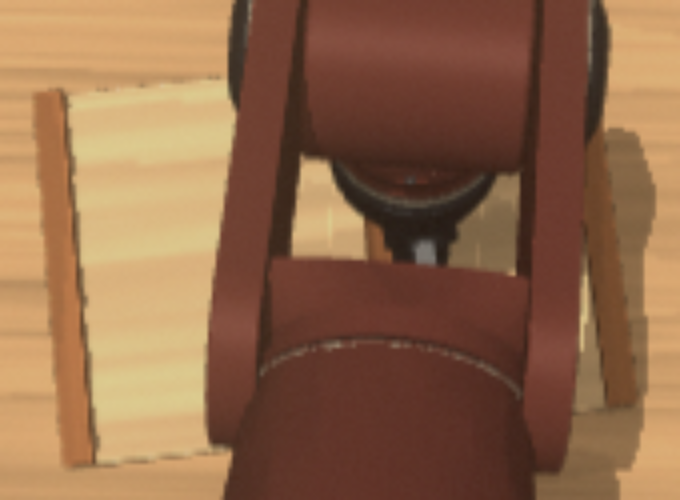

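```bash
python3 -m handwheel '[0.6,-0.012,0,0,0,0,0,0.6,-0.012,0,0,0,0,0,0.6,-0.012,0,-0.008,0,0,0,0.6,-0.008,0,-0.008,0,0,0,0.6,-0.004,0,-0.008,0,0,0,0.6,-0.004,0,-0.008,0,0,0]'; python3 -m handwheel '[0.6,0.002,0,0,0,0,0,0.6,0.002,0,0,0,0,0,0.6,0.002,0,0,0,0,0]';python3 -m handwheel '[0.6,0.001,0,0,0,0,0,0.6,0.001,0,0,0,0,0,0.6,0.001,0,0,0,0,0]'
python3 - <<'E'
from h import *
wmeas('wrist3',(192,268),(108,122),(150,460),(120,485))
E
```

```text
t: 4.8
tool_pos: [0.6008, 0.0478, 0.0446]
tool_rot: [1.109, 1.271, -1.112]
contact_force: [0.2, -0.2, -0.0]
opening: 0.0511
t: 5.05
tool_pos: [0.6017, 0.0474, 0.0438]
tool_rot: [1.11, 1.27, -1.111]
contact_force: [0.7, 0.5, -0.6]
opening: 0.0509
t: 5.3
tool_pos: [0.602, 0.0475, 0.0432]
tool_rot: [1.111, 1.269, -1.111]
contact_force: [-0.7, -0.4, 1.2]
opening: 0.0513
px 170 446 209 267
dowel (array([0.59858194, 0.04711626]), np.float64(0.12078356639121643), np.float64(0.1541054838737324), np.float64(0.03506565694198991))Traceback (most recent call last):
  File "<stdin>", line 2, in <module>
  File "h.py", line 49, in wmeas
    wm(c,p,drow,lrow,dcol,lcol)
    ~~^^^^^^^^^^^^^^^^^^^^^^^^^
  File "h.py", line 57, in wm
    l=axis(cast(c,np.c_[xs+lcol[0],ys+lrow[0]],.012)); print('line',l,'rel',rel(d,l))
           ~~~~^^^^^^^^^^^^^^^^^^^^^^^^^^^^^^^^^^^^^
  File "h.py", line 6, in cast
    n=cv2.undistortPoints(np.array(pts,float).reshape(-1,1,2),K(c),c['dist_coeffs']).reshape(-1,2)
      ~~~~~~~~~~~~~~~~~~~^^^^^^^^^^^^^^^^^^^^^^^^^^^^^^^^^^^^^^^^^^^^^^^^^^^^^^^^^^^
cv2.error: OpenCV(4.12.0) /io/opencv/modules/calib3d/src/undistort.dispatch.cpp:347: error: (-215:Assertion failed) CV_IS_MAT(_src) && CV_IS_MAT(_dst) && (_src->rows == 1 || _src->cols == 1) && (_dst->rows == 1 || _dst->cols == 1) && _src->cols + _src->rows - 1 == _dst->rows + _dst->cols - 1 && (CV_MAT_TYPE(_src->type) == CV_32FC2 || CV_MAT_TYPE(_src->type) == CV_64FC2) && (CV_MAT_TYPE(_dst->type) == CV_32FC2 || CV_MAT_TYPE(_dst->type) == CV_64FC2) in function 'cvUndistortPointsInternal'
```

View pics/wrist3.png

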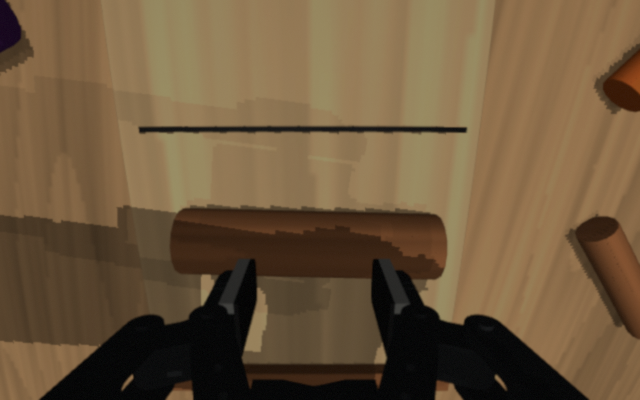

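```bash
python3 -m handwheel '[0.6,0.001,0,0,0,0,0,0.6,0.001,0,0,0,0,0,0.6,0.001,0,0,0,0,0]';python3 -m handwheel '[0.6,0.001,0,0,0,0,0,0.6,0.001,0,0,0,0,0,0.6,0.001,0,0,0,0,0]'; python3 -m handwheel '[0.6,0.001,0,0,0,0,0,0.6,0.001,0,0,0,0,0,0.6,0.001,0,0,0,0,0]'
```

```text
t: 5.6
tool_pos: [0.6019, 0.0475, 0.0421]
tool_rot: [1.111, 1.269, -1.111]
contact_force: [0.0, 0.3, 0.0]
opening: 0.0509
t: 5.85
tool_pos: [0.6019, 0.0475, 0.0411]
tool_rot: [1.11, 1.269, -1.111]
contact_force: [-0.1, -0.1, 0.4]
opening: 0.0512
t: 6.1
tool_pos: [0.6019, 0.0475, 0.0401]
tool_rot: [1.11, 1.269, -1.111]
contact_force: [-0.4, -0.1, -0.3]
opening: 0.0514
```

```bash
python3 -m handwheel '[0.6,0.001,0,0,0,0,0,0.6,0.001,0,0,0,0,0,0.6,0.001,0,0,0,0,0]';python3 -m handwheel '[0.6,0.001,0,0,0,0,0,0.6,0.001,0,0,0,0,0,0.6,0.001,0,0,0,0,0]'
python3 - <<'E'
from h import *
c=wcam()
p,_=ctrl.get_image('wrist'); cv2.imwrite('pics/wrist4.png',cv2.resize(p[180:330,180:460],None,fx=2.8,fy=2.8))
p,_=ctrl.get_image('scene'); cv2.imwrite('pics/scene4.png',cv2.resize(p[150:280,240:400],None,fx=4,fy=4))
for z in (.03,.048,.056):
  print(z,proj(c,[[*linexy(.005,v),z] for v in (-.07,-.06,-.05)]).round())
E
```

```text
t: 6.35
tool_pos: [0.6019, 0.0475, 0.0391]
tool_rot: [1.11, 1.269, -1.111]
contact_force: [-0.1, 0.6, 0.0]
opening: 0.0512
t: 6.6
tool_pos: [0.6019, 0.0475, 0.0381]
tool_rot: [1.11, 1.269, -1.111]
contact_force: [-0.1, 0.6, 1.0]
opening: 0.0512
0.03 [[313. 261.]
 [313. 244.]
 [313. 227.]]
0.048 [[313. 278.]
 [313. 259.]
 [313. 240.]]
0.056 [[313. 286.]
 [313. 267.]
 [313. 248.]]
```

View pics/wrist4.png

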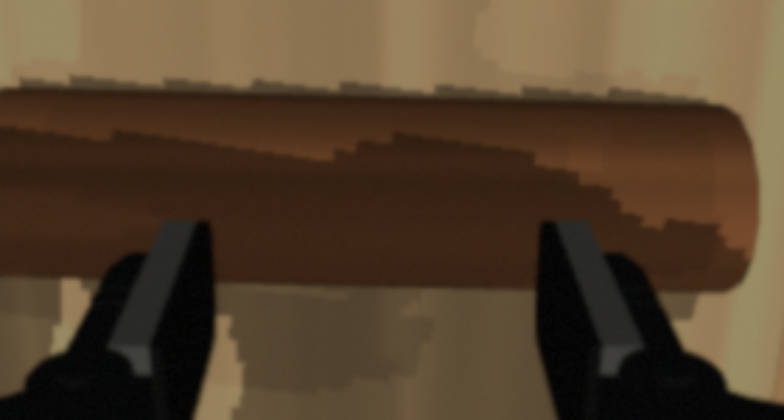

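View pics/scene4.png

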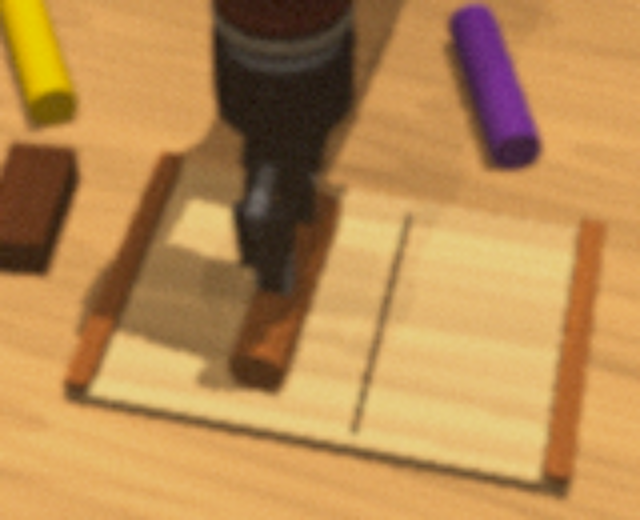

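```bash
python3 -m handwheel '[0.6,0.001,0,0,0,0,0,0.6,0.001,0,0,0,0,0,0.6,0.001,0,0,0,0,0]';python3 -m handwheel '[0.6,0.001,0,0,0,0,0,0.6,0.001,0,0,0,0,0,0.6,0.001,0,0,0,0,0]'
```

```text
t: 6.95
tool_pos: [0.6019, 0.0475, 0.0371]
tool_rot: [1.111, 1.269, -1.111]
contact_force: [0.4, 0.1, -0.4]
opening: 0.0508
t: 7.2
tool_pos: [0.6019, 0.0475, 0.0361]
tool_rot: [1.11, 1.269, -1.111]
contact_force: [-0.4, 0.9, -0.7]
opening: 0.0511
```

Run:
```python
from h import *
c=wcam()
p,_=ctrl.get_image('wrist'); cv2.imwrite('pics/wrist5.png',cv2.resize(p[180:330,180:460],None,fx=2.8,fy=2.8))
wm(c,p,(205,282),(118,136),(150,470),(120,485))
```

```text
px 165 451 213 281
dowel (array([0.59864249, 0.04569816]), np.float64(0.11851983027272824), np.float64(0.15488886019359693), np.float64(0.03963492954089119))
line (array([0.58750743, 0.10386613]), np.float64(0.13051116770757318), np.float64(0.18025246608561196), np.float64(0.0027009347486475713)) rel (np.float64(0.0034703257505447503), np.float64(-0.0591224138513754), np.float64(-0.011991337434844943))
```

View pics/wrist5.png

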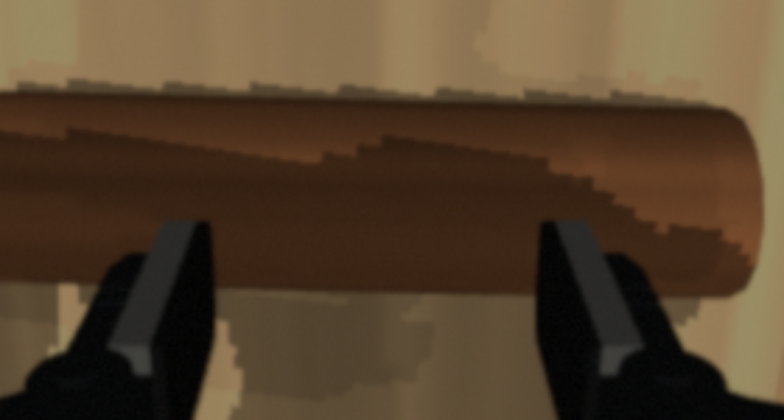

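Run:
```python
from h import *
c=wcam(); p,d=ctrl.get_image('wrist')
u=np.array([np.cos(L[1]),np.sin(L[1])]);v=np.array([-u[1],u[0]])
for px in [(243,262),(243,266),(238,275),(230,290),(222,302),(250,270),(250,290),(387,264),(310,220),(310,235),(310,245),(310,255),(310,265),(310,275),(310,280),(300,180)]:
    n=cv2.undistortPoints(np.array([[px]],float),K(c),c['dist_coeffs'])[0,0]; Z=d[px[1],px[0]]
    X=c['R'].T@(np.array([n[0],n[1],1])*Z-c['t']); e=X[:2]-L[0]
    print(px,round(float(Z),3),'u,v,z mm',(1e3*np.array([e@u,e@v,X[2]])).round(1))
```

```text
(243, 262) 0.145 u,v,z mm [-23.8 -49.2  69.8]
(243, 266) 0.142 u,v,z mm [-23.3 -49.5  72.7]
(238, 275) 0.136 u,v,z mm [-24.  -50.   79.2]
(230, 290) 0.127 u,v,z mm [-24.9 -50.4  89.4]
(222, 302) 0.118 u,v,z mm [-25.5 -49.5  98.6]
(250, 270) 0.143 u,v,z mm [-20.5 -51.2  73. ]
(250, 290) 0.144 u,v,z mm [-20.8 -59.6  74.4]
(387, 264) 0.144 u,v,z mm [ 35.4 -49.9  70.5]
(310, 220) 0.178 u,v,z mm [  3.5 -44.2  33.6]
(310, 235) 0.171 u,v,z mm [  3.5 -48.8  42.3]
(310, 245) 0.168 u,v,z mm [  3.6 -51.9  47. ]
(310, 255) 0.169 u,v,z mm [  3.5 -57.1  47.1]
(310, 265) 0.169 u,v,z mm [  3.5 -61.8  48.3]
(310, 275) 0.173 u,v,z mm [  3.5 -68.2  46.5]
(310, 280) 0.176 u,v,z mm [  3.4 -72.   44.8]
(300, 180) 0.193 u,v,z mm [ -2.2 -28.8  12.3]
```

Wrist depth puts the finger ends at z≈0.068, still about 20 mm above the dowel, though the TCP reads 0.036. Partly open, the finger ends sit well behind the TCP, so touching the dowel that way would break the 45 mm grasp-point rule. I'll lift and shut the fingers, which puts the TCP at their end.

```bash
python3 -m handwheel '[0.6,-0.02,0,0,0,0,0,0.6,-0.044,0,0,0,0,0,0,-0.044,0,0,0,0,0,0,-0.044,0,0,0,0,0,0,-0.044,0,0,0,0,0,0,-0.044,0,0,0,0,0,0,-0.044,0,0,0,0,0,0,-0.044,0,0,0,0,0]' 20
python3 - <<'E'
from h import *
c=wcam(); p,d=ctrl.get_image('wrist'); cv2.imwrite('pics/wrist6.png',p)
h,w=d.shape; ys,xs=np.mgrid[0:h,0:w]; n=cv2.undistortPoints(np.c_[xs.ravel(),ys.ravel()].astype(float).reshape(-1,1,2),K(c),c['dist_coeffs']).reshape(-1,2)
X=((np.c_[n,np.ones(len(n))]*d.reshape(-1,1))-c['t'])@c['R']
T=ctrl.get_obs(); q=(X-T['tool_pos'])@Ro.from_rotvec(T['tool_rot']).as_matrix()
q=q.reshape(h,w,3)
for y in range(215,340,8): print(y,(q[y,[290,305,313,320,335]]*1e3).round(0).tolist())
E
```

```text
t: 7.97
tool_pos: [0.6011, 0.0476, 0.0789]
tool_rot: [1.11, 1.271, -1.112]
contact_force: [0.5, -0.5, -0.7]
opening: -0.0001
215 [[34.0, -15.0, -7.0], [32.0, -6.0, -8.0], [32.0, -1.0, -8.0], [33.0, 3.0, -7.0], [34.0, 12.0, -7.0]]
223 [[31.0, -15.0, -3.0], [33.0, -6.0, -2.0], [32.0, -1.0, -3.0], [31.0, 3.0, -3.0], [31.0, 12.0, -3.0]]
231 [[30.0, -15.0, 2.0], [32.0, -6.0, 2.0], [32.0, -1.0, 2.0], [31.0, 3.0, 2.0], [31.0, 12.0, 2.0]]
239 [[32.0, -15.0, 8.0], [32.0, -6.0, 8.0], [32.0, -1.0, 8.0], [31.0, 3.0, 7.0], [32.0, 12.0, 8.0]]
247 [[38.0, -16.0, 16.0], [38.0, -6.0, 16.0], [35.0, -1.0, 14.0], [37.0, 3.0, 15.0], [36.0, 13.0, 15.0]]
255 [[67.0, -18.0, 36.0], [-25.0, -4.0, -9.0], [-25.0, -1.0, -9.0], [-25.0, 2.0, -9.0], [66.0, 15.0, 35.0]]
263 [[66.0, -18.0, 41.0], [-33.0, -4.0, -10.0], [-32.0, -1.0, -9.0], [-33.0, 2.0, -10.0], [67.0, 15.0, 42.0]]
271 [[-33.0, -11.0, -6.0], [-40.0, -4.0, -10.0], [-40.0, -1.0, -10.0], [-40.0, 2.0, -10.0], [-33.0, 8.0, -6.0]]
279 [[-39.0, -10.0, -6.0], [-46.0, -4.0, -10.0], [-47.0, -1.0, -10.0], [-46.0, 2.0, -10.0], [-38.0, 8.0, -5.0]]
287 [[-45.0, -10.0, -6.0], [-52.0, -4.0, -10.0], [-52.0, -1.0, -10.0], [-51.0, 2.0, -9.0], [-45.0, 8.0, -5.0]]
295 [[-51.0, -9.0, -6.0], [-57.0, -4.0, -10.0], [-58.0, -1.0, -10.0], [-57.0, 2.0, -10.0], [-50.0, 7.0, -5.0]]
303 [[-65.0, -8.0, -12.0], [-63.0, -4.0, -10.0], [-58.0, -1.0, -7.0], [-59.0, 2.0, -8.0], [-66.0, 6.0, -12.0]]
311 [[-68.0, -8.0, -11.0], [-67.0, -3.0, -10.0], [-59.0, -1.0, -5.0], [-68.0, 1.0, -11.0], [-69.0, 6.0, -11.0]]
319 [[-72.0, -8.0, -11.0], [-71.0, -3.0, -10.0], [-59.0, -1.0, -1.0], [-68.0, 1.0, -8.0], [-71.0, 6.0, -10.0]]
327 [[-76.0, -8.0, -11.0], [-72.0, -3.0, -8.0], [-59.0, -1.0, 2.0], [-69.0, 1.0, -5.0], [-75.0, 6.0, -10.0]]
335 [[-80.0, -7.0, -11.0], [-70.0, -3.0, -3.0], [-59.0, -1.0, 6.0], [-68.0, 1.0, -2.0], [-79.0, 6.0, -10.0]]
```

View pics/wrist6.png

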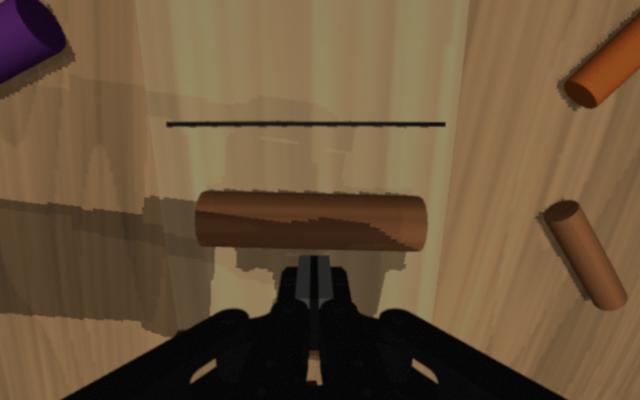

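```bash
python3 -m handwheel '[0,0.02,0,0.006,0,0,0,0,0.026,0,0.006,0,0,0,0,0.026,0,0.006,0,0,0,0,0.026,0,0.006,0,0,0]'; python3 -m handwheel '[0,0.002,0,0,0,0,0,0,0.002,0,0,0,0,0]';python3 -m handwheel '[0,0.002,0,0,0,0,0,0,0.002,0,0,0,0,0]';python3 -m handwheel '[0,0.002,0,0,0,0,0,0,0.002,0,0,0,0,0]'
```

```text
t: 8.35
tool_pos: [0.602, 0.0417, 0.0534]
tool_rot: [1.11, 1.271, -1.112]
contact_force: [1.3, -0.2, -0.5]
opening: 0.0001
t: 8.52
tool_pos: [0.6031, 0.0417, 0.0527]
tool_rot: [1.111, 1.269, -1.11]
contact_force: [0.1, 1.0, -0.2]
opening: 0.0
t: 8.68
tool_pos: [0.6029, 0.0417, 0.0504]
tool_rot: [1.111, 1.269, -1.11]
contact_force: [-0.4, 0.4, -0.2]
opening: -0.0
t: 8.85
tool_pos: [0.6026, 0.0416, 0.048]
tool_rot: [1.11, 1.269, -1.111]
contact_force: [-0.4, -0.4, 0.1]
opening: -0.0001
```

Run:
```python
from h import *
print(ctrl.get_obs()['contact_force'],ctrl.get_obs()['tool_pos'])
p,_=ctrl.get_image('scene'); cv2.imwrite('pics/scene7.png',cv2.resize(p[150:280,240:400],None,fx=5,fy=4.6,interpolation=cv2.INTER_CUBIC))
```

```text
[-0.43091243 -0.36017011  0.09694481] [0.6026155  0.04163937 0.04799131]
```

View pics/scene7.png

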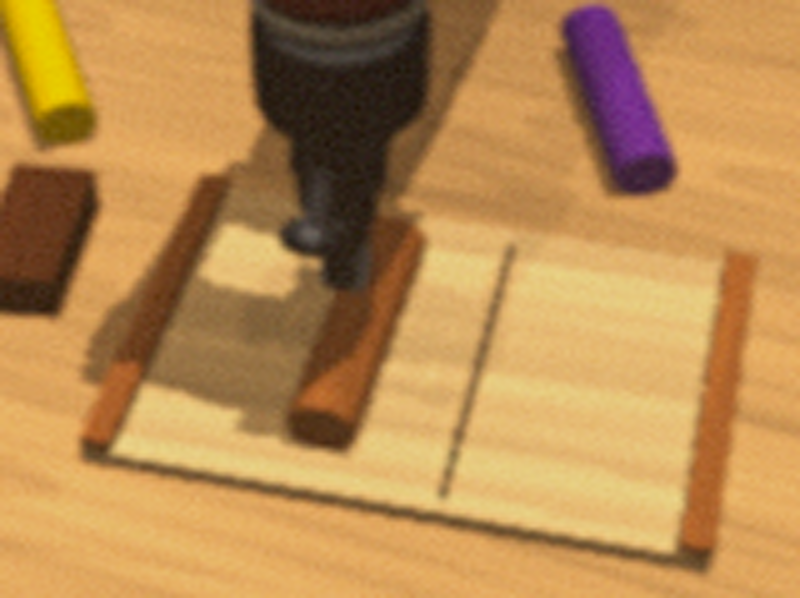

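Run:
```python
from h import *
c=ctrl.camera_params('scene'); t=ctrl.get_obs()['tool_pos']
for dz in(0,.01,.02,.025,.03):
  print(dz,((proj(c,[t+[0,0,dz], t+[.011*-.133,.0109,dz],t+[.011*.133,-.0109,dz]])-[240,150])*[5,4.6]).round())
```

```text
0 [[341. 307.]
 [363. 310.]
 [319. 303.]]
0.01 [[341. 294.]
 [363. 298.]
 [319. 291.]]
0.02 [[340. 281.]
 [363. 285.]
 [318. 278.]]
0.025 [[340. 275.]
 [363. 278.]
 [318. 271.]]
0.03 [[340. 268.]
 [363. 272.]
 [318. 265.]]
```

```bash
python3 -m handwheel '[0,0.004,0,0,0,0,0,0,0.008,0,0,0,0,0,0,0.01,0,0,0,0,0,0,0.01,0,0,0,0,0]'; python3 -m handwheel '[0,0.001,0,0,0,0,0,0,0.001,0,0,0,0,0]';python3 -m handwheel '[0,0.001,0,0,0,0,0,0,0.001,0,0,0,0,0]';python3 -m handwheel '[0,0.001,0,0,0,0,0,0,0.001,0,0,0,0,0]'
python3 - <<'E'
from h import *
c=wcam(); p,d=ctrl.get_image('wrist'); cv2.imwrite('pics/wrist8.png',cv2.resize(p[180:330,180:460],None,fx=2.8,fy=2.8))
T=ctrl.get_obs(); print(T['contact_force'])
ys=np.arange(210,285,4); px=np.r_[[(x,y) for x in(305,290) for y in ys]].astype(float)
n=cv2.undistortPoints(px.reshape(-1,1,2),K(c),c['dist_coeffs']).reshape(-1,2); Z=d[px[:,1].astype(int),px[:,0].astype(int)]
X=(np.c_[n,np.ones(len(n))]*Z[:,None]-c['t'])@c['R']; q=(X-T['tool_pos'])@Ro.from_rotvec(T['tool_rot']).as_matrix()
for a,b in zip(px,q): print(a,(b*1e3).round(1))
E
```

```text
t: 9.23
tool_pos: [0.602, 0.0416, 0.0371]
tool_rot: [1.11, 1.271, -1.112]
contact_force: [-0.0, 0.7, -0.4]
opening: -0.0003
t: 9.4
tool_pos: [0.6027, 0.0416, 0.037]
tool_rot: [1.11, 1.269, -1.111]
contact_force: [0.1, -0.5, -0.6]
opening: -0.0
t: 9.57
tool_pos: [0.6028, 0.0416, 0.0362]
tool_rot: [1.111, 1.269, -1.11]
contact_force: [-0.2, 0.4, -0.4]
opening: 0.0001
t: 9.73
tool_pos: [0.6027, 0.0416, 0.0351]
tool_rot: [1.11, 1.269, -1.111]
contact_force: [-0.3, -0.7, -0.3]
opening: -0.0003
[-0.54548122  0.19955231 -0.0619706 ]
[305. 210.] [  1.9  -4.8 -20.9]
[305. 214.] [ -1.9  -4.7 -20.1]
[305. 218.] [ -5.4  -4.6 -19.3]
[305. 222.] [ -6.8  -4.6 -17.8]
[305. 226.] [ -6.9  -4.6 -15.8]
[305. 230.] [-10.1  -4.5 -15. ]
[305. 234.] [-11.   -4.5 -13.3]
[305. 238.] [-11.3  -4.5 -11.4]
[305. 242.] [-12.3  -4.5  -9.8]
[305. 246.] [-13.1  -4.5  -8.2]
[305. 250.] [-13.4  -4.5  -6.2]
[305. 254.] [-13.2  -4.6  -4. ]
[305. 258.] [-27.4  -4.2  -9. ]
[305. 262.] [-32.3  -4.1  -9.6]
[305. 266.] [-36.3  -4.   -9.9]
[305. 270.] [-39.7  -3.9  -9.9]
[305. 274.] [-42.2  -3.8  -9.5]
[305. 278.] [-45.2  -3.8  -9.5]
[305. 282.] [-48.5  -3.7  -9.7]
[290. 210.] [  0.3 -12.1 -21.4]
[290. 214.] [ -2.9 -11.9 -20.4]
[290. 218.] [ -5.8 -11.8 -19.4]
[290. 222.] [ -7.6 -11.7 -18.1]
[290. 226.] [ -8.9 -11.6 -16.5]
[290. 230.] [ -9.2 -11.7 -14.6]
[290. 234.] [ -9.6 -11.7 -12.8]
[290. 238.] [-11.7 -11.6 -11.6]
[290. 242.] [-12.4 -11.6  -9.9]
[290. 246.] [-14.2 -11.5  -8.7]
[290. 250.] [-13.3 -11.6  -6.2]
[290. 254.] [-12.8 -11.7  -3.9]
[290. 258.] [-12.4 -11.8  -1.6]
[290. 262.] [-13.1 -11.8   0.2]
[290. 266.] [-27.7 -10.7  -5.4]
[290. 270.] [-31.8 -10.4  -5.7]
[290. 274.] [-35.8 -10.2  -6. ]
[290. 278.] [-38.9 -10.   -5.9]
[290. 282.] [-42.3  -9.8  -6.1]
```

View pics/wrist8.png

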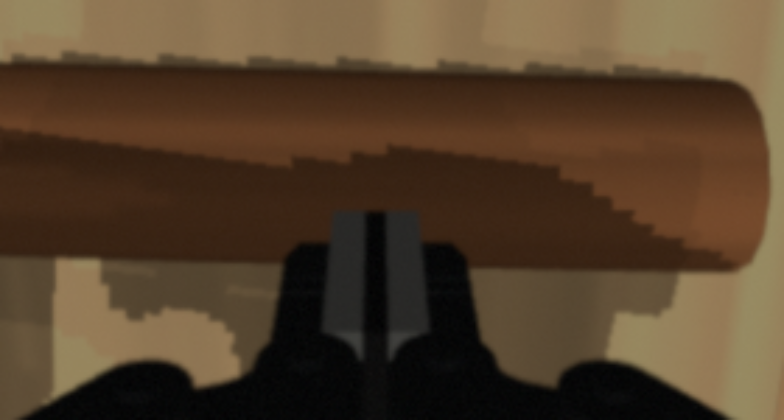

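Even shut, the finger ends sit about 24 mm behind the reported TCP, by both depth and the scene view. Touching the dowel with a vertical tool would bring the nominal grasp point to about 43 mm, below the 45 mm limit. So I'll use one finger: gripper fully open, tool tilted about 28° about its z axis. That keeps the grasp point higher than the touching fingertip.

```bash
python3 -m handwheel '[1,-0.03,0,0,0,0,0,1,-0.06,0,0,0,0,0,1,-0.075,0.015,0,0,0,7,1,-0.075,0.03,0,0,0,14,1,-0.075,0.045,0,0,0,21,1,-0.075,0.06,0,0,0,28,1,-0.075,0.06,0,0,0,28,1,-0.075,0.06,0,0,0,28,1,-0.075,0.06,0,0,0,28]'
cat >> h.py <<'E'
def dep():
    c=wcam(); T=ctrl.get_obs(); p,d=ctrl.get_image('wrist'); h,w=d.shape
    ys,xs=np.mgrid[0:h,0:w]; n=cv2.undistortPoints(np.c_[xs.ravel(),ys.ravel()].astype(float).reshape(-1,1,2),K(c),c['dist_coeffs']).reshape(-1,2)
    X=(np.c_[n,np.ones(len(n))]*d.reshape(-1,1)-c['t'])@c['R']
    q=((X-T['tool_pos'])@Ro.from_rotvec(T['tool_rot']).as_matrix()).reshape(h,w,3)
    u=np.array([np.cos(L[1]),np.sin(L[1])]);v=np.array([-u[1],u[0]]);e=X[:,:2]-L[0]
    return p,q,np.c_[e@u,e@v,X[:,2]].reshape(h,w,3),d,c
E
python3 - <<'E'
from h import *
p,q,W,d,c=dep(); cv2.imwrite('pics/wrist9.png',p)
m=(q[...,0]<-15)&(q[...,0]>-60)&(d>0)&(W[...,2]>.055)
for s in(-1,1):
    mm=m&(np.sign(q[...,1])==s); Q=q[mm]; w=W[mm]
    print(s,'tip xmax',np.percentile(Q[:,0],99.5),'lowest z',np.percentile(w[:,2],.5))
    k=Q[:,0]>np.percentile(Q[:,0],98)
    print(' near tip: tool',np.percentile(Q[k],[5,50,95],axis=0).round(4).tolist(),'uvz',np.percentile(w[k],[5,50,95],axis=0).round(4).tolist())
print(ctrl.get_obs()['q'].round(2),ctrl.get_obs()['tool_pos'])
E
```

```text
t: 10.53
tool_pos: [0.6625, 0.0495, 0.1108]
tool_rot: [1.329, 0.926, -0.741]
contact_force: [-0.7, 0.3, 0.1]
opening: 0.0852Traceback (most recent call last):
  File "<stdin>", line 6, in <module>
    return _quantile_unchecked(
        a, q, axis, out, overwrite_input, method, keepdims, weights)
    return _ureduce(a,
                    func=_quantile_ureduce_func,
    ...<5 lines>...
                    overwrite_input=overwrite_input,
                    method=method)
    r = func(a, **kwargs)
    result = _quantile(arr,
                       quantiles=q,
    ...<2 lines>...
                       out=out,
                       weights=wgt)
    slices_having_nans = np.isnan(arr[-1, ...])
                                  ~~~^^^^^^^^^
IndexError: index -1 is out of bounds for axis 0 with size 0
```

View pics/wrist9.png

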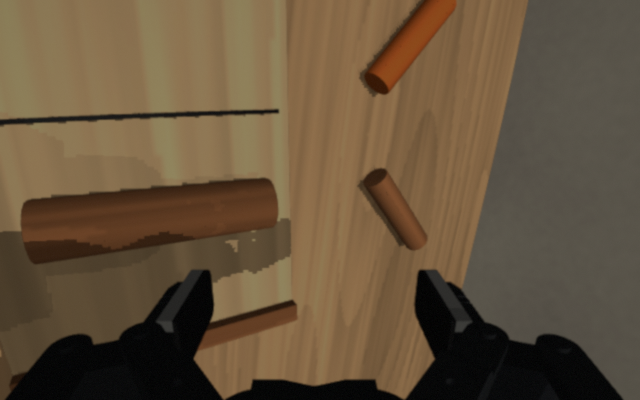

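Run:
```python
from h import *
p,q,W,d,c=dep()
for px in[(200,272),(195,276),(190,284),(180,296),(208,275),(208,290),(430,276),(150,195),(150,215),(150,235)]:
    print(px,round(float(d[px[1],px[0]]),3),(q[px[1],px[0]]*1e3).round(1),'uvz',(W[px[1],px[0]]*1e3).round(1))
print(ctrl.get_obs()['q'].round(2),ctrl.get_obs()['tool_pos'],Ro.from_rotvec(ctrl.get_obs()['tool_rot']).as_matrix().round(2))
```

```text
(200, 272) 0.138 [-41.6 -44.8  -9.8] uvz [  7.6 -56.  127.1]
(195, 276) 0.136 [-43.6 -46.2  -9.2] uvz [  5.4 -56.6 128.2]
(190, 284) 0.13 [-50.  -46.   -9.4] uvz [  2.6 -56.4 133.9]
(180, 296) 0.121 [-59.2 -46.4 -10.1] uvz [ -2.  -55.7 141.9]
(208, 275) 0.142 [-38.1 -42.9  -6.6] uvz [ 10.9 -59.2 124.9]
(208, 290) 0.142 [-40.3 -42.9  -0.9] uvz [ 10.  -64.9 126.8]
(430, 276) 0.135 [-44.2  44.9  -9.4] uvz [ 85.6 -56.3 171.4]
(150, 195) 0.204 [ 31.3 -95.7 -20.1] uvz [ -3.1 -45.7  38.8]
(150, 215) 0.199 [ 23.3 -93.5 -10.5] uvz [ -5.  -55.3  46.9]
(150, 235) 0.201 [ 21.5 -94.5   1.1] uvz [ -6.6 -66.9  48. ]
[-0.08 -0.07  1.96  0.15  0.77 -0.3 ] [0.66336201 0.0494802  0.11149301] [[ 0.47  0.87  0.13]
 [ 0.06  0.12 -0.99]
 [-0.88  0.47  0.  ]]
```

```bash
python3 -m handwheel '[1,0.0265,-0.0141,0.001,0,0,0,1,0.0486,-0.0258,0.001,0,0,0,1,0.053,-0.0282,0.001,0,0,0,1,0.053,-0.0282,0.001,0,0,0,1,0.053,-0.0282,0.001,0,0,0]'
python3 - <<'E'
from h import *
p,q,W,d,c=dep(); cv2.imwrite('pics/wrist10.png',p)
for px in[(200,272),(195,276),(208,275)]:
    print(px,(q[px[1],px[0]]*1e3).round(1),'uvz',(W[px[1],px[0]]*1e3).round(1))
print(ctrl.get_obs()['tool_pos'])
p,_=ctrl.get_image('scene'); cv2.imwrite('pics/scene10.png',cv2.resize(p[150:280,240:400],None,fx=5,fy=4.6,interpolation=cv2.INTER_CUBIC))
E
```

```text
t: 11.05
tool_pos: [0.6633, 0.0486, 0.0511]
tool_rot: [1.33, 0.924, -0.74]
contact_force: [0.2, -0.6, 0.0]
opening: 0.0852
(200, 272) [-41.  -45.   -9.5] uvz [  7.7 -57.2  66.2]
(195, 276) [-45.  -45.7  -9.9] uvz [  5.3 -56.8  69.4]
(208, 275) [-38.4 -42.8  -6.7] uvz [ 10.9 -60.   64.9]
[0.66393199 0.04852352 0.05223904]
```

View pics/wrist10.png

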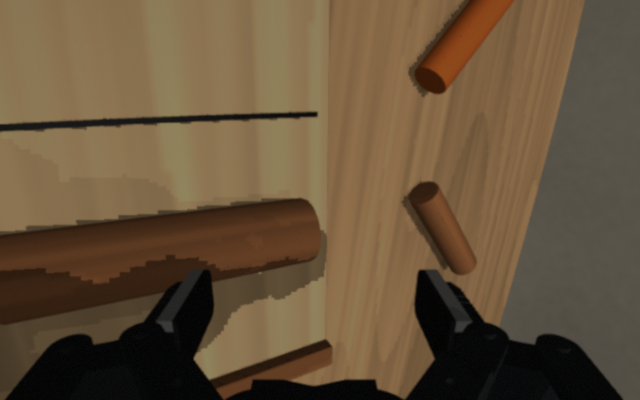

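View pics/scene10.png

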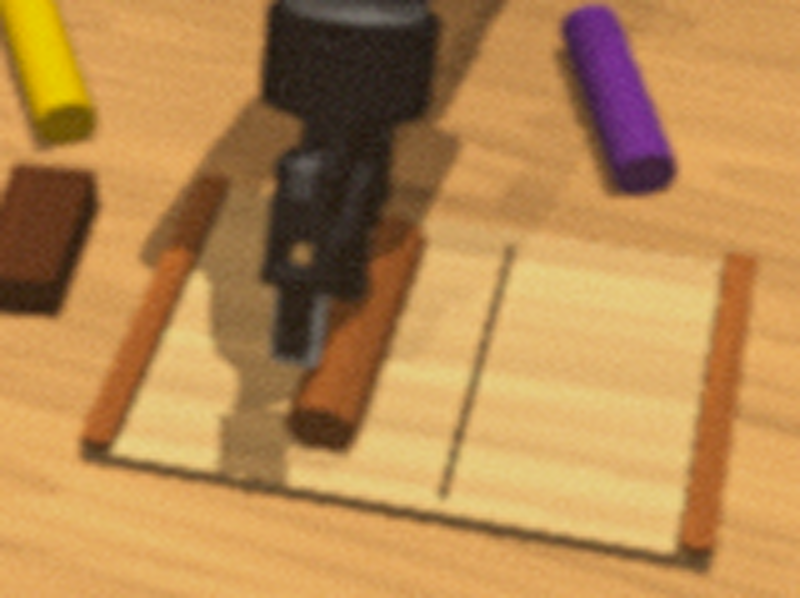

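```bash
python3 -m handwheel '[1,0.0088,-0.0047,-0.003,0,0,0,1,0.0088,-0.0047,-0.003,0,0,0,1,0.0088,-0.0047,-0.003,0,0,0]'; python3 -m handwheel '[1,0.0013,-0.0007,0,0,0,0,1,0.0013,-0.0007,0,0,0,0]'; python3 -m handwheel '[1,0.0009,-0.0005,0,0,0,0,1,0.0009,-0.0005,0,0,0,0]'
```

```text
t: 11.4
tool_pos: [0.6623, 0.0517, 0.0407]
tool_rot: [1.33, 0.924, -0.739]
contact_force: [0.2, 0.8, 0.5]
opening: 0.0854
t: 11.57
tool_pos: [0.6627, 0.0515, 0.0401]
tool_rot: [1.33, 0.924, -0.739]
contact_force: [-1.8, 0.7, 5.7]
opening: 0.0853
t: 11.73
tool_pos: [0.6629, 0.0515, 0.0399]
tool_rot: [1.33, 0.924, -0.739]
contact_force: [-5.7, -0.2, 10.6]
opening: 0.0855
```

```bash
python3 -m handwheel '[1,0,0,-0.004,0,0,0,1,0,0,-0.009,0,0,0,1,0,0,-0.014,0,0,0,1,0,0,-0.019,0,0,0,1,0,0,-0.024,0,0,0,1,0,0,-0.026,0,0,0,1,0,0,-0.026,0,0,0]'; python3 -m handwheel '[1,-0.0044,0.0024,0,0,0,0,1,-0.0088,0.0047,0,0,0,0,1,-0.0132,0.0071,0,0,0,0,1,-0.0132,0.0071,0,0,0,0]'
python3 - <<'E'
from h import *
p,q,W,d,c=dep(); cv2.imwrite('pics/wrist11.png',p)
E
```

```text
t: 12.32
tool_pos: [0.6597, 0.0778, 0.0397]
tool_rot: [1.331, 0.923, -0.737]
contact_force: [-0.6, -0.2, 5.1]
opening: 0.0855
t: 12.65
tool_pos: [0.6593, 0.0772, 0.0542]
tool_rot: [1.331, 0.923, -0.739]
contact_force: [-0.1, 0.4, -0.2]
opening: 0.0858
```

View pics/wrist11.png

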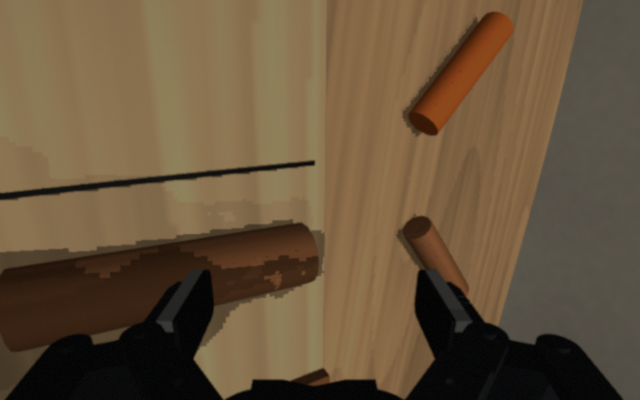

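```bash
cat >> h.py <<'E'
def dapex(W,d):
    m=(W[...,2]>.036)&(W[...,2]<.051)&(d>0)&(np.abs(W[...,0])<.09)&(np.abs(W[...,1])<.1)
    m=cv2.morphologyEx(m.astype(np.uint8),cv2.MORPH_OPEN,np.ones((5,5)))
    n,lab,st,_=cv2.connectedComponentsWithStats(m); k=1+np.argmax(st[1:,4]); P=W[lab==k]
    # fit v = a+b*u + circle top: z=z0-(v-a-bu)^2/36mm
    from scipy.optimize import least_squares
    f=lambda x:P[:,2]-(x[2]+np.sqrt(np.clip(.018**2-(P[:,1]-x[0]-x[1]*P[:,0])**2,1e-8,None)))
    r=least_squares(f,[np.median(P[:,1]),0,.03],loss='soft_l1',f_scale=.001)
    print('n',len(P),'u range',np.percentile(P[:,0],[1,99]).round(4),'v at u=.004: %.4f'%(r.x[0]+.004*r.x[1]),'slope %.3f'%r.x[1],'zc %.4f'%r.x[2])
def lapex(p,W,d):
    g=p.max(2); m=(g<60)&(np.abs(W[...,2]-.012)<.006)&(np.abs(W[...,1])<.012)&(np.abs(W[...,0])<.09)&(d>0)
    a=np.polyfit(W[m][:,0],W[m][:,1],1); print('line n',m.sum(),'v0 %.4f slope %.3f'%(a[1],a[0]))
E
python3 - <<'E'
from h import *
p,q,W,d,c=dep(); dapex(W,d); lapex(p,W,d)
E
```

```text
n 18042 u range [-0.065   0.0699] v at u=.004: -0.0486 slope -0.027 zc 0.0304
line n 1582 v0 -0.0016 slope -0.002
```

```bash
python3 -m handwheel '[1,0,0,0.019,0,0,0,1,0,0,0.019,0,0,0,1,0.0088,-0.0047,0.019,0,0,0,1,0.0132,-0.0071,0.019,0,0,0,1,0.0132,-0.0071,0.019,0,0,0,1,0.0132,-0.0071,0.019,0,0,0]'; python3 -m handwheel '[1,0,0,-0.005,0,0,0,1,0,0,-0.01,0,0,0,1,0,0,-0.015,0,0,0,1,0,0,-0.02,0,0,0,1,0,0,-0.025,0,0,0,1,0,0,-0.03,0,0,0,1,0,0,-0.034,0,0,0,1,0,0,-0.034,0,0,0]';  python3 -m handwheel '[1,-0.0044,0.0024,0,0,0,0,1,-0.0088,0.0047,0,0,0,0,1,-0.0132,0.0071,0,0,0,0,1,-0.0132,0.0071,0,0,0,0]'
python3 - <<'E'
from h import *
p,q,W,d,c=dep(); dapex(W,d); lapex(p,W,d)
u=np.array([np.cos(L[1]),np.sin(L[1])]);v=np.array([-u[1],u[0]]);e=ctrl.get_obs()['tool_pos'][:2]-L[0];print('tcp v',e@v,'u',e@u)
E
```

```text
t: 13.25
tool_pos: [0.6621, 0.0586, 0.0392]
tool_rot: [1.33, 0.923, -0.739]
contact_force: [-4.3, -1.5, 11.5]
opening: 0.0853
t: 13.92
tool_pos: [0.658, 0.0936, 0.0398]
tool_rot: [1.331, 0.923, -0.736]
contact_force: [-2.7, 0.8, 9.6]
opening: 0.0853
t: 14.25
tool_pos: [0.6568, 0.0924, 0.0533]
tool_rot: [1.33, 0.924, -0.739]
contact_force: [0.5, 0.3, 0.7]
opening: 0.0853
n 18940 u range [-0.0644  0.0707] v at u=.004: -0.0305 slope -0.027 zc 0.0304
line n 1561 v0 -0.0016 slope -0.003
tcp v -0.02248959157276008 u 0.06587630493327037
```

```bash
python3 -m handwheel '[1,0,0,0.016,0,0,0,1,0,0,0.016,0,0,0,1,0.0088,-0.0047,0.016,0,0,0,1,0.0132,-0.0071,0.016,0,0,0,1,0.0132,-0.0071,0.016,0,0,0,1,0.0132,-0.0071,0.016,0,0,0]'; python3 -m handwheel '[1,0,0,-0.005,0,0,0,1,0,0,-0.01,0,0,0,1,0,0,-0.015,0,0,0,1,0,0,-0.02,0,0,0,1,0,0,-0.025,0,0,0,1,0,0,-0.03,0,0,0,1,0,0,-0.034,0,0,0,1,0,0,-0.034,0,0,0]';  python3 -m handwheel '[1,-0.0044,0.0024,0,0,0,0,1,-0.0088,0.0047,0,0,0,0,1,-0.0132,0.0071,0,0,0,0,1,-0.0132,0.0071,0,0,0,0]'
python3 - <<'E'
from h import *
p,q,W,d,c=dep(); dapex(W,d); lapex(p,W,d)
u=np.array([np.cos(L[1]),np.sin(L[1])]);v=np.array([-u[1],u[0]]);e=ctrl.get_obs()['tool_pos'][:2]-L[0];print('tcp v',e@v,'u',e@u)
E
```

```text
t: 14.8
tool_pos: [0.6597, 0.0764, 0.0392]
tool_rot: [1.33, 0.923, -0.739]
contact_force: [-5.1, -1.9, 11.7]
opening: 0.0854
t: 15.47
tool_pos: [0.6556, 0.1113, 0.0397]
tool_rot: [1.331, 0.923, -0.736]
contact_force: [-2.4, 0.6, 9.9]
opening: 0.0853
t: 15.8
tool_pos: [0.6544, 0.1101, 0.0533]
tool_rot: [1.33, 0.924, -0.74]
contact_force: [0.2, -0.0, -0.1]
opening: 0.0854
n 18823 u range [-0.0643  0.071 ] v at u=.004: -0.0127 slope -0.027 zc 0.0303
line n 383 v0 -0.0003 slope -0.012
tcp v -0.004547386319117287 u 0.06589157288241579
```

```bash
python3 -m handwheel '[1,0,0,0.013,0,0,0,1,0,0,0.013,0,0,0,1,0.0088,-0.0047,0.013,0,0,0,1,0.0132,-0.0071,0.013,0,0,0,1,0.0132,-0.0071,0.013,0,0,0,1,0.0132,-0.0071,0.013,0,0,0]'; python3 -m handwheel '[1,0,0,-0.005,0,0,0,1,0,0,-0.01,0,0,0,1,0,0,-0.015,0,0,0,1,0,0,-0.019,0,0,0,1,0,0,-0.021,0,0,0,1,0,0,-0.021,0,0,0]';  python3 -m handwheel '[1,-0.0044,0.0024,0,0,0,0,1,-0.0132,0.0071,0,0,0,0,1,-0.0353,0.0188,0,0,0,0,1,-0.06,0.032,0,0,0,0,1,-0.09,0.048,0.03,0,0,0,1,-0.1,0.053,0.07,0,0,0,1,-0.1,0.053,0.11,0,0,0,1,-0.1,0.053,0.15,0,0,0,1,-0.1,0.053,0.19,0,0,0,1,-0.1,0.053,0.22,0,0,0,1,-0.1,0.053,0.22,0,0,0]'
python3 - <<'E'
from h import *
c,p=meas('top','top12'); cv2.imwrite('pics/top12c.png',cv2.resize(p[140:265,220:390],None,fx=4,fy=4))
print(dowel_top(c,p)); print(rel(dowel_top(c,p),(L[0],L[1])))
p,q,W,d,c=dep(); cv2.imwrite('pics/wrist12.png',p)
E
```

```text
t: 16.35
tool_pos: [0.6569, 0.0973, 0.0396]
tool_rot: [1.33, 0.924, -0.739]
contact_force: [-6.7, -2.3, 14.2]
opening: 0.0849
t: 16.85
tool_pos: [0.6544, 0.1189, 0.0398]
tool_rot: [1.331, 0.923, -0.737]
contact_force: [-4.0, -0.7, 11.8]
opening: 0.0856
t: 17.77
tool_pos: [0.6823, -0.1056, 0.1508]
tool_rot: [1.332, 0.921, -0.745]
contact_force: [0.9, -0.3, 0.2]
opening: 0.0854
(array([0.59415812, 0.10672604]), np.float64(0.10806602257781635), np.float64(0.14375844462161158), np.float64(0.0353362375742139))
(np.float64(0.005929197955484657), np.float64(0.0001404385022731656), np.float64(-0.025033977422183648))
```

View pics/top12c.png

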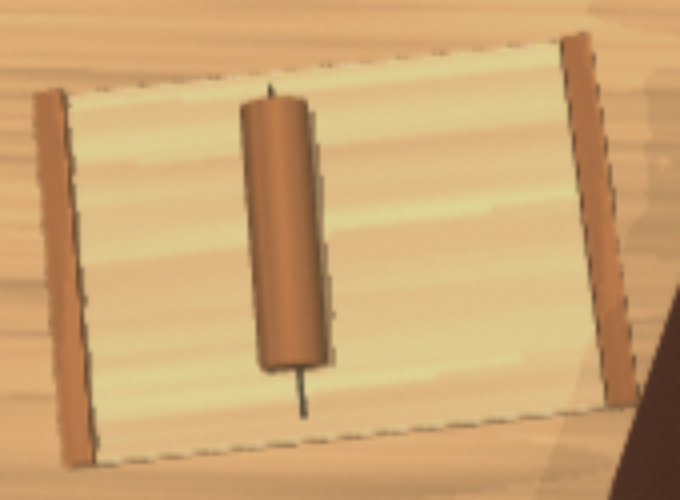

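View pics/wrist12.png

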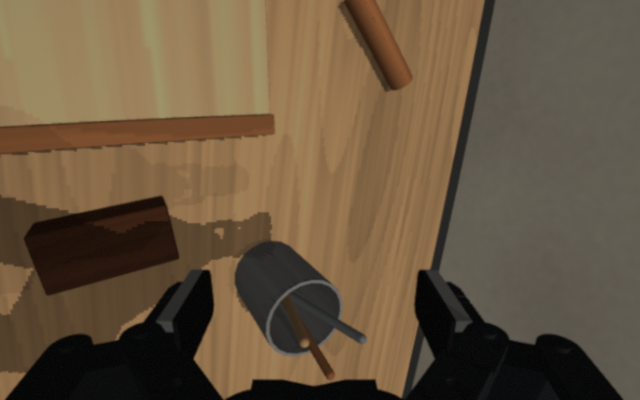

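The top view shows the dowel lying over the line, with the line coming out of both ends near its middle. The gripper is hovering near the pot, so I'll raise it, recheck and hand in.

```bash
python3 -m handwheel '[1,-0.03,0.016,0,0,0,0,1,-0.053,0.028,0,0,0,0,1,-0.053,0.028,0,0,0,0,1,-0.053,0.028,0,0,0,0,1,-0.053,0.028,0,0,0,0]'
python3 - <<'E'
from h import *
c,p=meas('top','top13'); print(rel(dowel_top(c,p),(L[0],L[1])))
q,_=ctrl.get_image('scene'); cv2.imwrite('pics/scene13.png',q)
E
```

```text
t: 18.28
tool_pos: [0.6813, -0.0986, 0.2098]
tool_rot: [1.329, 0.927, -0.74]
contact_force: [0.5, -0.1, 0.0]
opening: 0.0855
(np.float64(0.006013672027654368), np.float64(0.000288864256998292), np.float64(-0.021767286690829793))
```

View pics/scene13.png

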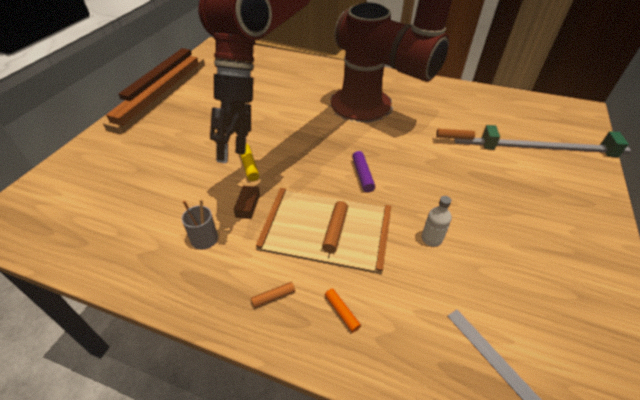

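The scene view shows the dowel on the line at about (335,226). The pot (200,227), offcut (247,202) and glue bottle (435,222) are where they started, and the arm is clear.

```bash
python3 -c "
from station import ctrl
print(ctrl.finish_job())"
```

```text
the job is handed in; nothing more can be done
None
```

The dowel is on the pencil line and the job is handed in at about 18 s. I rolled it the 60 mm in four strokes with one fingertip on its top, lifting off between strokes.

**Last checks:**
- **Dowel position:** in the top view its centre is about 0.3 mm to the side of the line and 6 mm along from the line's middle. Its axis is about 1.3° off, and it did not move between two looks about 0.5 s apart.
- **Amount of roll:** I did not measure the turn directly. Its 60 mm of travel and the roughly 0.52 ratio of dowel to fingertip movement (0.5 expected) fit rolling without slip, which is about 190°.
- **Everything else:** the glue bottle, offcut and pot look unmoved in the scene view, and the arm is clear with no contact force.

**What disagreed or went wrong:**
- **Finger ends:** the camera depth showed the finger ends well behind the stated tool point: about 24 mm shut, against 0 stated, and about 38 mm fully open. I therefore opened the gripper and tilted the tool 28°, which kept the nominal grasp point at about 56 mm while touching, above the 45 mm limit.
- **Stray command:** a malformed row asking for a 222 m shift was sent before the first move. It was clamped to one row's travel in free air and touched nothing.
- **Camera agreement:** the wrist and top views agreed on the dowel and line to within 2–5 mm.

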